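# Tighten the recessed clamp screw with the hex key

### The job

Take the larger of the two hex keys out of the stand, find the hex socket of the clamp screw in the floor of the round well by feel, and push the key fully home in it, pressing only gently. Turn the screw clockwise until it just comes up against its stop, nearly a full turn (let go and regrasp the key as you need), without forcing it there. Then let go and leave the key standing in the socket; leave the small key, the tools and the loose parts where they are.

Things in the scene. Friction and masses are not known exactly. Their poses are not given: they have to be found in the camera images.
- key_grip (a point): Centre of the larger hex key's handle, a black square block 24 x 24 mm, 40 mm high; x and y are square to its faces, z points up along the key. Below it a collar, 26 mm across, 10 mm high, rests on the stand; the hex shaft hangs in one of its two holes (which one varies). Two flats of the hex face this frame's +x and -x. Weight 0.08 to 0.17 kg.
- key_tip (a point): Centre of the foot of the larger key's steel hex shaft, 90 mm below the handle's centre; same axes. The shaft is 60 mm long below the collar and 14 mm across the flats; its last 4 mm taper to 10 mm across the flats.
- small_key_grip (a point): Centre of the handle of the smaller hex key in the other hole of the stand (handle 16 x 16 mm, 30 mm high; hex shaft 8 mm across flats): its top is 122 mm above the table. Too small for this screw, to be left alone.
- rack: Aluminium key stand, 70 x 150 mm, 82 mm high to its top; origin under its centre on the table. Two round 19 mm holes at 35 mm to either side along its y. A key lifted 62 mm is clear of it.
- fixture: Clamp fixture fixed to the bench: 190 (x) x 120 (y) mm base; at its -x end a grey clamp block 84 x 84 mm, 46 mm high; at its +x end a cream module 46 mm high; between them a steel jaw that the screw tightens. Origin under the middle of the base, on the table. Key on fixture, screw and washer: at most 50 N; on the stopped screw 80 N (all contacts summed); fingers 15 N.
- well (a point): Centre of the mouth of the round well in the clamp block's top, 46 mm above the table; axes as the fixture's, z up. The well is 44 mm across, 6 mm deep; its floor is a steel washer with the 28 mm screw head flush in it. The screw's axis lies 5 to 9 mm off the well's centre, in any direction, each time differently and not measured; it does not give way sideways.
- screw (a joint): Turn of the screw, rad, growing clockwise seen from above; starts at 0 to 0.5, hard stop (tight) at 5.9. Its hex socket is 14.8 mm across flats, 14 mm deep below the well's floor; how its flats are turned differs each time and is not measured. Steady friction about 0.06 N m; stays where left. The key has about 0.15 rad play either way. Fully home, the handle's centre is 70 mm above the well's mouth.
- screwdriver_grip (a point): Handle of a loose screwdriver lying to the right of the stand: leave it.
- multimeter: Grey hand-held meter, 150 x 75 x 34 mm, loose, beyond the stand: leave it.
- module_a: Loose cream module, 58 x 90 x 30 mm, to the left of the fixture: leave it.
- module_b: Another loose cream module of the same size: leave it.
- spare_jar: Small jar, 50 mm across and 60 mm high, loose, beyond the stand: leave it.

How it is judged:
By the outcome, as a careful person would: the job done as asked, in the order asked, and still so for the second after the job is handed in, with the robot touching nothing.
It also fails if it takes over 72 s, if anything falls off the work surface, if the arm or the gripper's body presses on something with over 40 N, if the wrist force passes 120 N, or if a joint passes its speed limit or range.

### The arm

A 6-joint arm with a two-finger parallel gripper is mounted at the origin on the work surface. World frame = base frame: x ahead of the robot, y to its left, z up, the work surface at z = 0. Lengths are in mm, angles in rad, forces in N, time in s.
With the tool pointing down it reaches from about 250 to 775 mm from the base axis. Payload 8.9 kg.
Tool frame: the origin (TCP) lies midway between the tips of the shut fingers; the grasp point (between the pads) lies 19 mm behind it; z points along the fingers, y is the line along which they close (so a half turn about z gives the same grasp; the last joint's range is limited). The gripper opens to 85 mm and grips with 20 to 120 N. Pads are 22 mm wide; open, the fingers measure 114 mm over their backs; the gripper's body (76 mm by 85 mm) begins 54 mm behind the grasp point. The pads swing forward as they close: fully open they stand 13 mm farther back than shut.
Start: joints at [-1.423, 0.291, -0.153, 1.127, 0, 1.431], TCP at [148.516, -503.554, 231.305] pointing down, gripper open.
Joint ranges: [-2.52, 2.52], [-0.91, 1.74], [-1.3, 1.37], [-1.96, 2.02], [-1.52, 1.47], [-3.14, 3.14]. Speed limits (rad/s): [2.22, 2.22, 2.79, 3.14, 3.14, 3.14].

### API

Orientations are given as [roll, pitch, yaw] about the fixed x, y, z axes, in that order (R = Rz(yaw) Ry(pitch) Rx(roll)).
In Python, from station import telemetry, cams, arm, search_frame, mark_of gives the robot as it stands. The module is installed in compiled form; this text tells all that it offers.
- The arm moves only by the tool servo_tool, never from a script. Its argument "targets" is text: rows parted by semicolons, each of 4 numbers parted by spaces: the shift along the tool's x, y, z in m, then the turn about the tool's z in degrees. A call has 1 to 5 rows; each row is the pose to reach, as a shift and turn from the pose commanded when the call began, along the tool's axes at that moment; what a row does not reach only later rows make up. A row lasts 1/12 s, in which the tool goes at most 41.7 mm and 7.16 degrees, less where a joint would pass 70% of its speed; a pose out of reach is approached as far as the arm can. A call with a gripper value outside its range is refused whole. "claw" is the opening, from -1 (shut) to 1 (fully open), set as the call begins (left out, the last holds). The fingers move at their own pace and stop on an object; "newtons" is the grip in N (left out, the last holds). Time passes only in rows, so rows that repeat a pose let the fingers close. It gives the time, the measured TCP pose, the force, the opening and the grip force at its end, in the units of the state.
- telemetry.sense(): the state, without advancing time (a new reading comes with each control period).
- cams.camera(name): name is "scene" or "top" or "wrist"; returns a dict with "image" (384x512x3 uint8, red, green, blue), "range_z" (384x512 float32, mm along the optical axis (not along the pixel's ray), 0 where there is no reading), "vertical_fov" (degrees; the focal length in pixels is half the picture's height over the tangent of half this angle, whatever the lens; pixels are square), "cx", "cy" (the principal point, pixels), "k1" (the pictures are not rectified: a ray, as slopes to the right and down, at radius r is drawn at 1 + k1 r^2 times it, then the intrinsics apply), "world_from_camera" (4x4, takes a point from camera to world coordinates). Camera axes: x right, y up, looking along -z (the intrinsics and any distortion apply to the point x, -y, -z); pixel columns grow to the right and rows downward; lengths in mm; the calibration is good to about 2 mm. A picture is of the moment at which its call begins.
- arm.job_done(): hands the job in; it is judged then, once.
Trained networks look in a picture, given as the dict that the camera call returned (one of the last four; its "shot" number tells which), for a name from the list of things; names that differ only in an ending like _2 or _b are one class to them, and where a whole thing is asked for, a point or a joint stands for the part that bears it (a point fixed in the world has none). Each returns a list of dicts, best first, with "conf" (0 to 1); they miss things now and then, are a little off and sometimes report something else, mostly with a low value. They report only what shows in the picture. A call takes as long as a camera call.
- search_frame(picture, thing): "rect" ([centre column, centre row, width, height] in pixels, round what is visible of it).
- mark_of(picture, thing): "uv" ([column, row] in pixels: a listed point, or the origin of a listed thing).
The state is a dict: "time_s": time; "joint_pos": joint angles; "joint_vel": joint speeds; "effort": joint torques, N m; "position": TCP position; "ee_rot": TCP orientation; "ft_force": force on the tool from outside, world axes, zero at the start; "torque": the same for the moment, N m; "finger_gap": opening from 0.0 (shut) to 1.0 (fully open); "gripper_force": force on a finger pad.
Only numpy, scipy, OpenCV 4.12 (cv2) and the standard library are available. Lean on these libraries where they do the work, as an engineer would, in place of code of your own. Each camera call takes 0.05 s, during which the arm holds its last target. There are 200 camera calls.

## Working session

There is one attempt and no reset: what is moved stays moved. The work goes in short steps, Python scripts to look and compute and a tool call to move; the robot and the scene stay as the last step left them, time stands still between calls to the robot, and variables do not carry over. Pictures are saved under pics/ and viewed, at most 10 in all, crops included, and the job is handed in when it is done.

Besides the shell and the picture viewer there is one more tool, called after "Emit:" by a JSON object that holds its "op" and its "data". servo_tool: Moves the arm, as the interface text tells. Its arguments: {"type":"object","properties":{"targets":{"type":"string"},"claw":{"type":"number"},"newtons":{"type":"number"}},"required":["targets"]}

```bash
mkdir -p pics
cat > h.py <<'E'
import numpy as np, cv2
from station import telemetry, cams, arm, search_frame, mark_of
def ray(p,u,v):
    f=p["image"].shape[0]/2/np.tan(np.radians(p["vertical_fov"])/2)
    a=np.array([(u-p["cx"])/f,(v-p["cy"])/f]); s=a.copy()
    for _ in range(20): s=a/(1+p["k1"]*(s@s))
    return s
def atdepth(p,u,v,d):
    s=ray(p,u,v); return (np.array(p["world_from_camera"])@[s[0]*d,-s[1]*d,-d,1])[:3]
def atz(p,u,v,z):
    W=np.array(p["world_from_camera"]); s=ray(p,u,v); o=W[:3,3]; d=W[:3,:3]@[s[0],-s[1],-1]
    return o+d*(z-o[2])/d[2]
def proj(p,X):
    W=np.array(p["world_from_camera"]); c=W[:3,:3].T@(np.array(X)-W[:3,3]); s=np.array([c[0],-c[1]])/-c[2]
    f=p["image"].shape[0]/2/np.tan(np.radians(p["vertical_fov"])/2)
    return s*(1+p["k1"]*(s@s))*f+[p["cx"],p["cy"]]
def cloud(p):
    v,u=np.mgrid[0:384,0:512]; f=192/np.tan(np.radians(p["vertical_fov"])/2)
    a=np.stack([(u-p["cx"])/f,(v-p["cy"])/f],-1); s=a.copy()
    for _ in range(20): s=a/(1+p["k1"]*(s**2).sum(-1,keepdims=True))
    d=p["range_z"]; W=np.array(p["world_from_camera"])
    P=np.stack([s[...,0]*d,-s[...,1]*d,-d],-1)@W[:3,:3].T+W[:3,3]
    P[d==0]=np.nan; return P
def save(p,n): cv2.imwrite("pics/"+n,cv2.cvtColor(p["image"],cv2.COLOR_RGB2BGR))
E
python3 - <<'E'
from h import *
Z={"key_grip":112,"small_key_grip":107,"rack":0,"fixture":0,"well":46}
for c in ["scene","top"]:
    p=cams.camera(c); save(p,c+".png"); print(c,np.round(p["world_from_camera"],2).tolist())
    for k in Z:
        for m in mark_of(p,k)[:2]: print(k,np.round(m["uv"],1),round(m["conf"],2),np.round(atz(p,*m["uv"],Z[k]),1))
print({k:np.round(v,3) for k,v in telemetry.sense().items()})
a=cv2.imread("pics/scene.png");b=cv2.imread("pics/top.png");cv2.imwrite("pics/both.png",cv2.resize(np.vstack([a,b]),(800,1200))[:, :]) if 0 else None
E
```

```text
scene [[-0.63, -0.57, 0.52, 1206.53], [0.77, -0.48, 0.42, 536.1], [0.01, 0.67, 0.75, 1061.65], [0.0, 0.0, 0.0, 1.0]]
key_grip [196.8 144.6] 0.43 [ 491.1 -238.   112. ]
small_key_grip [219.5 155.9] 0.57 [ 479.6 -150.7  107. ]
rack [210.5 173.3] 0.7 [ 480.9 -194.6    0. ]
fixture [293.7 247.2] 0.91 [546.6 194.4   0. ]
well [298.2 224.5] 0.62 [501.3 173.1  46. ]
top [[0.02, 0.99, -0.12, 406.38], [-1.0, 0.02, 0.01, 1.61], [0.02, 0.12, 0.99, 1222.93], [0.0, 0.0, 0.0, 1.0]]
key_grip [340.4 210.5] 0.69 [ 500.9 -225.1  112. ]
small_key_grip [313.3 221.5] 0.53 [ 472.5 -157.4  107. ]
rack [320.  216.4] 0.87 [ 493.2 -191.1    0. ]
fixture [181.3 195.7] 0.58 [543.  191.5   0. ]
well [185.4 204.8] 0.6 [513.9 172.6  46. ]
{'time_s': np.float64(0.6), 'joint_pos': array([-1.423,  0.291, -0.153,  1.127,  0.   ,  1.431]), 'joint_vel': array([-0.001,  0.   , -0.001,  0.001,  0.001,  0.001]), 'effort': array([-3.0000e-03, -5.3680e+01,  3.3153e+01,  2.0000e-03, -0.0000e+00,
        0.0000e+00]), 'position': array([ 148.518, -503.546,  231.314]), 'ee_rot': array([3.142, 0.   , 0.287]), 'ft_force': array([ 0.745,  0.543, -0.478]), 'torque': array([ 0.015,  0.032, -0.014]), 'gripper_force': np.float64(0.0), 'finger_gap': np.float64(1.0)}
```

View pics/top.png

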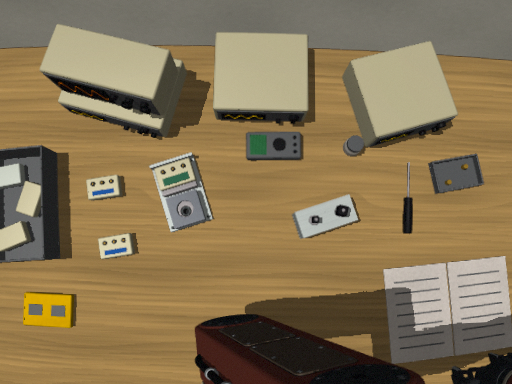

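View pics/scene.png

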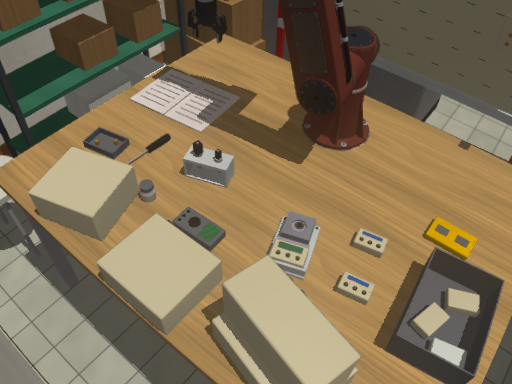

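The top view shows the stand at about (325,216), with the larger key at (343,210) and the smaller one at (315,220). The well is at (185,209). The scene view agrees. Next I'll measure with depth.

```bash
cat >> h.py <<'E'
def tool(dx,dy,yaw=None):
    if yaw is None: yaw=telemetry.sense()["ee_rot"][2]
    c,s=np.cos(yaw),np.sin(yaw); return np.round([c*dx+s*dy, s*dx-c*dy],1)
def rect(P,c,r,z0,z1):
    m=(np.hypot(P[...,0]-c[0],P[...,1]-c[1])<r)&(P[...,2]>z0)&(P[...,2]<z1)
    q=P[m]; R=cv2.minAreaRect(q[:,:2].astype(np.float32)); return len(q),np.round(R[0],1),np.round(R[1],1),round(R[2],1),np.round(np.median(q[:,2]),1)
E
python3 - <<'E'
from h import *
for n in ["top","scene"]:
    p=cams.camera(n);P=cloud(p)
    print("rack",rect(P,(487,-193),100,74,90)); print("key",rect(P,(500,-228),35,120,150)); print("small",rect(P,(473,-158),35,110,135))
    print("fix",rect(P,(545,192),130,38,54)); print("block",rect(P,(510,172),75,38,54)); print("base",rect(P,(545,192),140,8,60))
print(telemetry.sense()["ee_rot"],tool(500-148.5,-228+503.5))
E
```

```text
rack (1374, array([ 490.8, -194.8]), array([ 70.2, 150. ]), 19.1, np.float64(82.2))
key (106, array([ 501.9, -226.4]), array([24.3, 24.3]), 77.8, np.float64(132.2))
small (41, array([ 478.2, -160.9]), array([14.5, 13.3]), 0.6, np.float64(121.7))
fix (2088, array([551.6, 190. ]), array([183.4, 117.1]), 18.9, np.float64(46.0))
block (1199, array([522. , 179.6]), array([120.8,  96.2]), 18.9, np.float64(45.7))
base (3061, array([549.7, 216. ]), array([201.6, 172. ]), 18.8, np.float64(44.0))
rack (652, array([ 488.2, -192.7]), array([ 77.7, 154.4]), 19.4, np.float64(82.5))
key (66, array([ 500.6, -225.8]), array([26.4, 23.2]), 78.1, np.float64(131.7))
small (37, array([ 477.4, -158.8]), array([19.9, 17.8]), 1.8, np.float64(119.6))
fix (1538, array([548.9, 195.3]), array([190.6, 107.3]), 19.3, np.float64(45.8))
block (802, array([519.9, 181.1]), array([124.9,  90.8]), 18.1, np.float64(45.7))
base (2221, array([551.1, 192.9]), array([192.7, 121.3]), 18.4, np.float64(43.9))
[ 3.14156533e+00 -3.32862488e-05  2.86818618e-01] [ 415.1 -164.8]
```

Emit:
{"op": "servo_tool", "data": {"targets": "0.037 -0.0147 0 0;0.074 -0.0294 0 0;0.111 -0.0441 0 0;0.148 -0.0588 0 0;0.185 -0.0735 0 0", "claw": 0.2}}

```text
time_s: 1.12
position: [306.3, -379.5, 231.5]
ee_rot: [3.141, -0.0, 0.286]
ft_force: [0.9, -1.4, 0.6]
finger_gap: 0.602
gripper_force: 0.0
```

Emit:
{"op": "servo_tool", "data": {"targets": "0.037 -0.0147 0 0;0.074 -0.0294 0 0;0.111 -0.0441 0 0;0.148 -0.0588 0 0;0.185 -0.0735 0 0"}}

```text
time_s: 1.53
position: [463.2, -256.4, 231.5]
ee_rot: [3.141, -0.0, 0.287]
ft_force: [0.1, -1.4, -0.6]
finger_gap: 0.596
gripper_force: 0.0
```

Emit:
{"op": "servo_tool", "data": {"targets": "0.035 -0.012 0 -7;0.035 -0.012 0 -14;0.035 -0.012 0 -21;0.035 -0.012 0 -28;0.035 -0.012 0 -35"}}

```text
time_s: 1.95
position: [492.2, -236.1, 231.2]
ee_rot: [-3.141, 0.0, 0.905]
ft_force: [0.1, -0.2, 0.4]
finger_gap: 0.598
gripper_force: 0.0
```

Emit:
{"op": "servo_tool", "data": {"targets": "0 0 0 -7;0 0 0 -14;0 0 0 -21;0 0 0 -26.5;0 0 0 -26.5"}}

```text
time_s: 2.37
position: [492.0, -236.5, 231.3]
ee_rot: [-3.142, 0.0, 1.364]
ft_force: [0.3, 1.3, -0.6]
finger_gap: 0.604
gripper_force: 0.0
```

Run:
```python
from h import *
s=telemetry.sense();print(s["time_s"],s["position"],s["ee_rot"],s["joint_pos"],s["finger_gap"],s["ft_force"])
p=cams.camera("wrist");save(p,"w1.png");P=cloud(p);print(np.round(p["world_from_camera"],2).tolist())
for n,c,r,a,b in [("key",(501,-226),35,120,150),("small",(478,-160),35,110,135),("rack",(490,-194),100,74,90)]:
  try: print(n,rect(P,c,r,a,b))
  except Exception as e: print(n,e)
for m in mark_of(p,"key_grip")[:2]: print(m,atz(p,*m["uv"],112))
```

```text
2.3667 [ 491.99770876 -236.48579801  231.29129121] [-3.14157640e+00  7.85552245e-06  1.36447292e+00] [-5.81997385e-01  3.30457804e-01 -9.71487090e-02  1.14320205e+00
 -1.32717026e-05  1.19512235e+00] 0.6039982281970434 [ 0.26517435  1.25249429 -0.56713497]
[[0.98, 0.19, 0.07, 509.19], [-0.2, 0.93, 0.31, -157.04], [-0.0, -0.32, 0.95, 373.76], [0.0, 0.0, 0.0, 1.0]]
key (837, array([ 501.2, -227.4]), array([24.5, 23.1]), 78.3, np.float64(131.7))
small (414, array([ 477.7, -161.8]), array([16.2, 16.2]), 89.9, np.float64(121.8))
rack (9531, array([ 489.3, -194.6]), array([ 70.7, 150.6]), 19.4, np.float64(81.9))
{'uv': [267.0, 174.3], 'conf': 0.86} [ 502.6373131  -224.10474454  112.        ]
```

View pics/w1.png

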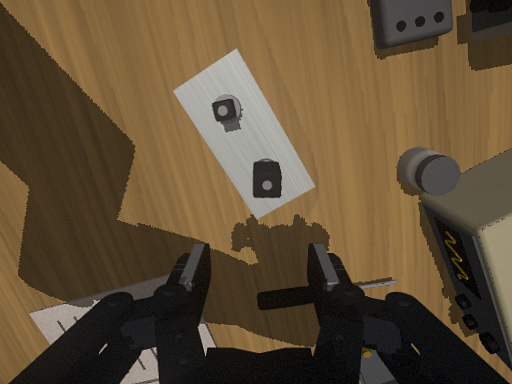

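The wrist view shows the larger key upright at (267,183) and the small key at (226,110). The fingers straddle empty space. Now I'll descend on the key.

Emit:
{"op": "servo_tool", "data": {"targets": "0.0108 0.0071 0 0;0.0108 0.0071 0.04 0;0.0108 0.0071 0.08 0;0.0108 0.0071 0.115 0;0.0108 0.0071 0.134 0"}}

```text
time_s: 2.88
position: [499.8, -225.7, 93.6]
ee_rot: [-3.138, -0.002, 1.358]
ft_force: [-0.2, 0.4, -0.6]
finger_gap: 0.601
gripper_force: 0.0
```

Emit:
{"op": "servo_tool", "data": {"targets": "0 0 0 0;0 0 0 0;0 0 0 0;0 0 0 0;0 0 0 0", "claw": -1, "newtons": 40}}

```text
time_s: 3.3
position: [502.2, -227.9, 98.8]
ee_rot: [3.139, 0.001, 1.36]
ft_force: [0.2, 0.4, -1.2]
finger_gap: 0.271
gripper_force: 42.9
```

Emit:
{"op": "servo_tool", "data": {"targets": "0 0 0 0;0 0 0 0;0 0 0 0"}}

```text
time_s: 3.55
position: [501.5, -227.6, 97.8]
ee_rot: [3.141, 0.0, 1.36]
ft_force: [0.2, 0.2, 1.5]
finger_gap: 0.276
gripper_force: 43.6
```

Emit:
{"op": "servo_tool", "data": {"targets": "0 0 -0.015 0;0 0 -0.045 0;0 0 -0.08 0;0 0 -0.115 0;0 0 -0.13 0"}}

```text
time_s: 3.97
position: [502.6, -228.2, 231.9]
ee_rot: [3.136, 0.002, 1.36]
ft_force: [1.4, 0.3, -0.6]
finger_gap: 0.274
gripper_force: 43.1
```

Emit:
{"op": "servo_tool", "data": {"targets": "0.02 -0.004 0 0;0.06 -0.012 0 0;0.1 -0.02 0 0;0.14 -0.028 0 0;0.18 -0.036 0 0"}}

```text
time_s: 4.38
position: [503.3, -42.3, 227.5]
ee_rot: [3.141, -0.0, 1.359]
ft_force: [0.9, 0.2, -1.1]
finger_gap: 0.279
gripper_force: 42.9
```

Emit:
{"op": "servo_tool", "data": {"targets": "0.04 -0.008 0 0;0.08 -0.016 0 0;0.11 -0.024 0 0;0.13 -0.03 0 0;0.13 -0.03 0 0"}}

```text
time_s: 4.8
position: [500.8, 93.1, 227.5]
ee_rot: [-3.141, -0.001, 1.364]
ft_force: [0.4, -0.5, -1.3]
finger_gap: 0.274
gripper_force: 42.9
```

Run:
```python
from h import *
s=telemetry.sense();print(s["time_s"],s["position"],s["ee_rot"],s["joint_pos"],s["finger_gap"],s["ft_force"],s["torque"])
p=cams.camera("wrist");P=cloud(p)
for m in mark_of(p,"well")[:2]: print(m,atz(p,*m["uv"],46))
for m in search_frame(p,"screw")[:2]: print("screw",m)
print(rect(P,(505,174),100,42,50))
m=(abs(P[...,2]-40)<1.7)&(np.hypot(P[...,0]-505,P[...,1]-174)<45); q=P[m]; print("floor",m.sum(), cv2.minEnclosingCircle(q[:,:2].astype(np.float32)))
h=(P[...,2]<36)&(np.hypot(P[...,0]-505,P[...,1]-174)<25); print("hole",h.sum(),P[h].mean(0),P[h][:,2].min())
u,v=proj(p,[505,174,40]).astype(int); print(u,v); I=p["image"]
u0,v0=max(u-60,0),max(v-60,0); c=I[v0:v+60,u0:u+60]
k=cv2.resize(c,None,fx=5,fy=5,interpolation=cv2.INTER_CUBIC); print(u0,v0); 
full=np.zeros((600,800,3),np.uint8)
k=cv2.resize(k,(600,600*k.shape[0]//k.shape[1])) ; cv2.imwrite("pics/w2c.png",k[...,::-1]); save(p,"w2.png")
np.savez("w2.npz",image=p["image"],range_z=p["range_z"],W=p["world_from_camera"],fov=p["vertical_fov"],cx=p["cx"],cy=p["cy"],k1=p["k1"])
```

```text
4.8 [500.810152    93.14359373 227.46874823] [-3.14131103e+00 -1.26573276e-03  1.36399752e+00] [ 3.94486472e-02  2.63238888e-01 -2.01430503e-01  1.10609152e+00
  1.29620102e-03  1.81704363e+00] 0.27435456191336566 [ 0.35155665 -0.50584834 -1.25565195] [ 0.01147056  0.03346937 -0.02338504]
{'uv': [246.5, 99.9], 'conf': 0.81} [504.78209402 171.86036938  46.        ]
screw {'rect': [238.8, 102.2, 18.7, 30.1], 'conf': 0.58}
screw {'rect': [259.1, 256.6, 54.1, 120.1], 'conf': 0.3}
(8654, array([531.8, 182.3]), array([143.8, 100.2]), 20.1, np.float64(46.0))
floor 1161 ((503.44256591796875, 173.6691131591797), 22.350387573242188)
hole 250 [497.48827804 172.04351982  26.22019602] 21.26650184818658
246 97
186 37
```

View pics/w2.png

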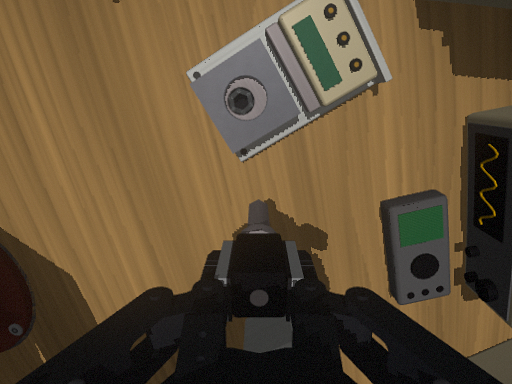

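View pics/w2c.png

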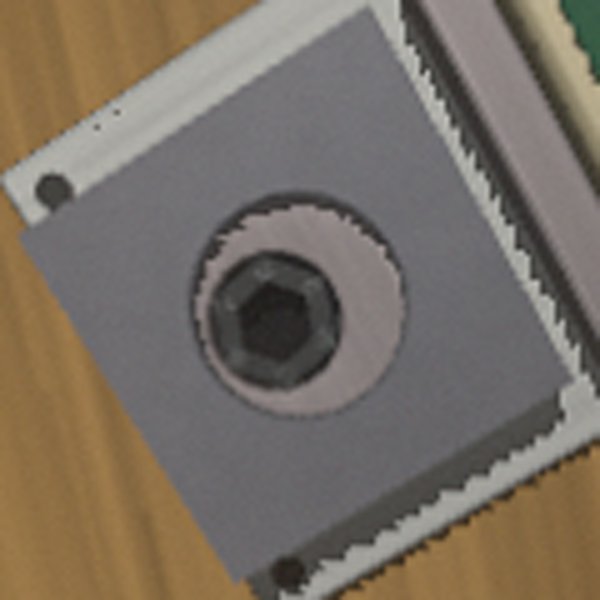

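The wrist view shows the screw's hex socket at about (241,101), offset to the left within the well at about (246,98). The key is held upright. I'll rectify the floor plane to get the hex centre and angle.

```bash
cat > rectify.py <<'E'
from h import *
d=np.load("w2.npz"); p=dict(image=d["image"],range_z=d["range_z"],world_from_camera=d["W"],vertical_fov=float(d["fov"]),cx=float(d["cx"]),cy=float(d["cy"]),k1=float(d["k1"]))
def rectim(z,c,half,s):
    n=int(2*half*s); m=np.zeros((n,n,2),np.float32)
    for i in range(n):
        for j in range(n): m[i,j]=proj(p,[c[0]-half+j/s,c[1]+half-i/s,z])   # x right, y up
    return cv2.remap(p["image"],m[...,0],m[...,1],cv2.INTER_CUBIC)
if __name__=="__main__":
    c=atz(p,241.2,100.8,40); print(c)
    print("well centre",atz(p,186+301/5,37+304/5,46))
    r=rectim(40,c,18,16); g=cv2.cvtColor(r,cv2.COLOR_RGB2GRAY)
    g=cv2.createCLAHE(3,(4,4)).apply(g); 
    for k in range(0,576,80): cv2.line(g,(k+48,0),(k+48,6),255,1)
    cv2.line(g,(288,280),(288,296),255,1);cv2.line(g,(280,288),(296,288),255,1)
    cv2.imwrite("pics/rect.png",g)
E
python3 rectify.py
```

```text
[498.87594217 172.11416165  40.        ]
well centre [504.93040977 173.95902067  46.        ]
```

View pics/rect.png

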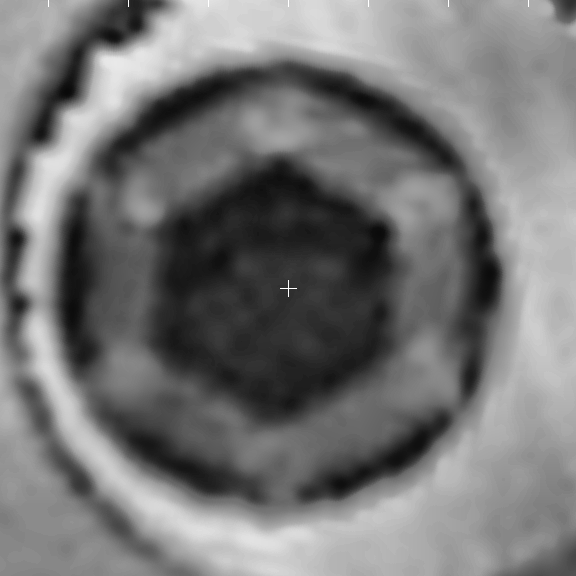

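```bash
cat > fit.py <<'E'
from rectify import *
from scipy.optimize import differential_evolution
c=np.array([498.5,172.2]);h=14;s=8
g=cv2.GaussianBlur(cv2.cvtColor(rectim(40,c,h,s),cv2.COLOR_RGB2GRAY),(0,0),1).astype(float)
n=g.shape[0];yy,xx=np.mgrid[:n,:n];X=c[0]-h+xx/s;Y=c[1]+h-yy/s
def cost(q):
    a=np.radians(q[2]+np.arange(6)*60); D=np.max((X-q[0])[...,None]*np.cos(a)+(Y-q[1])[...,None]*np.sin(a),-1)
    return g[(D<7.4)&(D>5.4)].mean()-g[(D>7.4)&(D<9.4)].mean()
r=differential_evolution(cost,[(496,501),(170,175),(-30,30)],seed=1,maxiter=60);print(r.x,r.fun)
for t in range(-28,32,4): print(t,round(cost([r.x[0],r.x[1],t]),1),end="; ")
k=p["image"][190:250,225:295]; cv2.imwrite("pics/shaft.png",cv2.resize(cv2.convertScaleAbs(k,alpha=1.6),None,fx=8,fy=8,interpolation=cv2.INTER_CUBIC)[...,::-1])
E
python3 fit.py
```

```text
[498.14624068 172.03311908  -0.9780378 ] -27.830650871777813
-28 -22.3; -24 -22.7; -20 -23.5; -16 -24.5; -12 -25.8; -8 -26.9; -4 -27.6; 0 -27.8; 4 -27.4; 8 -26.5; 12 -25.3; 16 -24.0; 20 -23.0; 24 -22.4; 28 -22.2;
```

View pics/shaft.png

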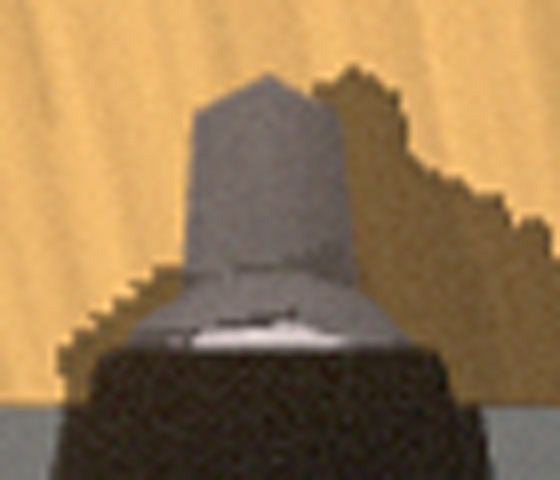

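The socket hex is at about (498.1, 172.0) with flat normals near 0° (mod 60). In the shaft crop a corner of the key's foot points up the picture (toward tool +x), so its flats lie along the closing direction, at -12°. The key needs +10.7° of yaw.

Emit:
{"op": "servo_tool", "data": {"targets": "0.03 -0.0075 0 0;0.06 -0.0145 0 0;0.0765 -0.0186 0 -4;0.0765 -0.0186 0.02 -10.7;0.0765 -0.0186 0.045 -10.7"}}

```text
time_s: 5.37
position: [501.1, 168.2, 183.4]
ee_rot: [3.137, -0.001, 1.554]
ft_force: [0.2, -0.5, -1.7]
finger_gap: 0.27
gripper_force: 43.0
```

Emit:
{"op": "servo_tool", "data": {"targets": "0 0 0.02 0;0 0 0.04 0;0 0 0.054 0;0 0 0.054 0;0 0 0.054 0"}}

```text
time_s: 5.78
position: [499.2, 167.0, 128.1]
ee_rot: [-3.14, 0.0, 1.545]
ft_force: [-0.1, 0.3, -0.7]
finger_gap: 0.281
gripper_force: 42.8
```

Run:
```python
from h import *
s=telemetry.sense();print(s["time_s"],s["position"],s["ee_rot"],s["ft_force"],s["torque"],s["joint_pos"])
print(tool(498.4-s["position"][0],171.8-s["position"][1]))
```

```text
5.7833 [499.19724428 167.04615936 128.13502862] [-3.14035423e+00  4.71361638e-04  1.54521607e+00] [-0.05134282  0.29303216 -0.74373152] [ 0.02876753 -0.03816597  0.01972512] [ 1.84109998e-01  3.76119324e-01 -3.17707495e-01  8.78278923e-01
 -2.03249379e-04  1.78048700e+00]
[ 4.7 -0.9]
```

Emit:
{"op": "servo_tool", "data": {"targets": "0.0047 -0.0009 0 -0.4;0.0047 -0.0009 0.003 -0.4;0.0047 -0.0009 0.006 -0.4;0.0047 -0.0009 0.006 -0.4", "newtons": 40}}

```text
time_s: 6.12
position: [498.5, 173.0, 122.3]
ee_rot: [3.141, -0.0, 1.554]
ft_force: [-0.5, 0.5, -0.8]
finger_gap: 0.277
gripper_force: 42.9
```

```bash
cat > st.py <<'E'
from h import *
import sys
s=telemetry.sense();print(round(s["time_s"],2),s["position"].round(2),np.degrees(s["ee_rot"]).round(2),s["ft_force"].round(2),s["torque"].round(3),s["joint_pos"].round(3)[[0,5]],s["finger_gap"])
if len(sys.argv)>2: print(tool(float(sys.argv[1])-s["position"][0],float(sys.argv[2])-s["position"][1]))
E
python3 st.py 498.4 171.8
```

```text
6.12 [498.54 173.02 122.33] [179.98  -0.    89.04] [-0.49  0.46 -0.76] [ 0.069  0.079 -0.003] [0.195 1.783] 0.27668402373923434
[-1.2 -0.1]
```

Emit:
{"op": "servo_tool", "data": {"targets": "-0.0012 0 0 0;-0.0012 0 0 0;-0.0012 0 0.002 0;-0.0012 0 0.004 0"}}

```text
time_s: 6.45
position: [498.6, 171.8, 118.3]
ee_rot: [3.141, -0.0, 1.554]
ft_force: [0.6, -0.3, -2.2]
finger_gap: 0.276
gripper_force: 42.9
```

Emit:
{"op": "servo_tool", "data": {"targets": "0 0 0.001 0;0 0 0.002 0;0 0 0.003 0;0 0 0.003 0"}}

```text
time_s: 6.78
position: [498.3, 171.7, 115.1]
ee_rot: [-3.141, 0.0, 1.554]
ft_force: [-0.2, -0.4, -1.7]
finger_gap: 0.269
gripper_force: 42.9
```

Emit:
{"op": "servo_tool", "data": {"targets": "0 0 0.001 0;0 0 0.002 0;0 0 0.002 0"}}

```text
time_s: 7.03
position: [498.4, 171.7, 113.1]
ee_rot: [-3.141, 0.0, 1.554]
ft_force: [0.4, -0.0, -1.5]
finger_gap: 0.28
gripper_force: 42.9
```

Emit:
{"op": "servo_tool", "data": {"targets": "0 0 0.0007 0;0 0 0.0015 0;0 0 0.0015 0"}}

```text
time_s: 7.28
position: [498.5, 171.9, 111.8]
ee_rot: [3.141, -0.0, 1.554]
ft_force: [-0.6, 0.0, 0.0]
finger_gap: 0.273
gripper_force: 43.1
```

Emit:
{"op": "servo_tool", "data": {"targets": "0 0 0.0007 0;0 0 0.0015 0;0 0 0.0015 0"}}

```text
time_s: 7.53
position: [498.4, 172.0, 110.2]
ee_rot: [-3.142, -0.0, 1.554]
ft_force: [-0.9, 1.6, -1.7]
finger_gap: 0.277
gripper_force: 43.1
```

Emit:
{"op": "servo_tool", "data": {"targets": "0 0 0.0007 0;0 0 0.0015 0;0 0 0.0015 0"}}

```text
time_s: 7.78
position: [498.5, 171.9, 108.7]
ee_rot: [-3.142, -0.0, 1.554]
ft_force: [-0.8, 2.4, -0.6]
finger_gap: 0.276
gripper_force: 43.2
```

```bash
python3 st.py 498.4 171.8
```

```text
7.78 [498.47 171.94 108.72] [-1.800e+02 -2.000e-02  8.904e+01] [-0.81  2.4  -0.63] [0.737 0.119 0.026] [0.193 1.781] 0.2759316408810173
[-0.1 -0.1]
```

Emit:
{"op": "servo_tool", "data": {"targets": "0.0004 0 0.0007 0;0.0004 0 0.0015 0;0.0004 0 0.002 0;0.0004 0 0.002 0"}}

```text
time_s: 8.12
position: [498.4, 172.1, 106.6]
ee_rot: [-3.141, 0.0, 1.554]
ft_force: [-0.9, 2.0, -2.4]
finger_gap: 0.273
gripper_force: 43.1
```

Emit:
{"op": "servo_tool", "data": {"targets": "0 0 0.0007 0;0 0 0.0015 0;0 0 0.002 0;0 0 0.002 0"}}

```text
time_s: 8.45
position: [498.4, 172.1, 104.6]
ee_rot: [-3.141, 0.0, 1.554]
ft_force: [-0.4, 1.3, -1.7]
finger_gap: 0.278
gripper_force: 43.1
```

```bash
python3 st.py 498.4 171.8
```

```text
8.45 [498.41 172.14 104.64] [-179.99    0.     89.03] [-0.39  1.32 -1.74] [0.405 0.048 0.019] [0.194 1.782] 0.2784236171103715
[-0.3 -0. ]
```

Emit:
{"op": "servo_tool", "data": {"targets": "0.0003 0 0.0005 0;0.0003 0 0.001 0;0.0003 0 0.001 0"}}

```text
time_s: 8.7
position: [498.5, 172.3, 103.7]
ee_rot: [-3.142, 0.0, 1.554]
ft_force: [0.2, -0.5, -1.6]
finger_gap: 0.278
gripper_force: 43.1
```

Emit:
{"op": "servo_tool", "data": {"targets": "0 0 0.0005 0;0 0 0.001 0;0 0 0.001 0"}}

```text
time_s: 8.95
position: [498.4, 172.4, 102.7]
ee_rot: [-3.141, 0.0, 1.554]
ft_force: [-0.4, 0.5, -1.3]
finger_gap: 0.278
gripper_force: 43.0
```

Emit:
{"op": "servo_tool", "data": {"targets": "0 0 0.0004 0;0 0 0.0007 0;0 0 0.0007 0"}}

```text
time_s: 9.2
position: [498.4, 172.4, 102.1]
ee_rot: [-3.142, 0.0, 1.554]
ft_force: [0.8, 0.6, -2.4]
finger_gap: 0.273
gripper_force: 43.0
```

Emit:
{"op": "servo_tool", "data": {"targets": "0 0 0.0004 0;0 0 0.0007 0;0 0 0.0007 0"}}

```text
time_s: 9.45
position: [498.6, 172.4, 101.7]
ee_rot: [3.141, 0.0, 1.554]
ft_force: [-0.9, -0.3, 2.4]
finger_gap: 0.277
gripper_force: 43.7
```

Emit:
{"op": "servo_tool", "data": {"targets": "0 0 0.0004 0;0 0 0.0004 0"}}

```text
time_s: 9.62
position: [498.6, 172.5, 101.6]
ee_rot: [3.141, -0.0, 1.554]
ft_force: [-2.1, -0.5, 7.4]
finger_gap: 0.278
gripper_force: 44.3
```

Emit:
{"op": "servo_tool", "data": {"targets": "0 0 0.0004 0;0 0 0.0004 0"}}

```text
time_s: 9.78
position: [498.7, 172.5, 101.5]
ee_rot: [3.141, -0.0, 1.554]
ft_force: [-3.9, -0.9, 11.4]
finger_gap: 0.273
gripper_force: 44.8
```

The key is home: contact is at TCP z 101.6, as predicted. I'll release, rewind the wrist by 270° and regrasp.

Emit:
{"op": "servo_tool", "data": {"targets": "0 0 -0.0008 0;0 0 -0.0008 0;0 0 -0.0008 0;0 0 -0.0008 0", "claw": 0.25}}

```text
time_s: 10.12
position: [498.5, 172.4, 101.3]
ee_rot: [-3.141, 0.0, 1.554]
ft_force: [0.6, 0.6, -0.3]
finger_gap: 0.625
gripper_force: 0.0
```

Emit:
{"op": "servo_tool", "data": {"targets": "0 0 0 -7;0 0 0 -14;0 0 0 -21;0 0 0 -28;0 0 0 -35"}}

```text
time_s: 10.53
position: [498.4, 172.4, 101.2]
ee_rot: [-3.141, -0.0, 2.171]
ft_force: [-0.7, 0.3, 0.3]
finger_gap: 0.621
gripper_force: 0.0
```

Emit:
{"op": "servo_tool", "data": {"targets": "0 0 0 -7;0 0 0 -14;0 0 0 -21;0 0 0 -28;0 0 0 -35"}}

```text
time_s: 10.95
position: [498.4, 172.4, 101.2]
ee_rot: [-3.141, -0.0, 2.782]
ft_force: [-0.8, -0.0, -0.5]
finger_gap: 0.624
gripper_force: 0.0
```

Emit:
{"op": "servo_tool", "data": {"targets": "0 0 0 -7;0 0 0 -14;0 0 0 -20;0 0 0 -20;0 0 0 -20"}}

```text
time_s: 11.37
position: [498.4, 172.4, 101.3]
ee_rot: [-3.142, -0.0, 3.121]
ft_force: [0.8, -0.2, 0.7]
finger_gap: 0.626
gripper_force: 0.0
```

Run:
```python
from h import *
import st
p=cams.camera("wrist");P=cloud(p)
print(rect(P,(498.5,172.4),30,126,145))
p=cams.camera("top");P=cloud(p); print(np.isfinite(P).sum())
```

```text
11.37 [498.44 172.44 101.28] [-1.8000e+02 -1.0000e-02  1.7884e+02] [ 0.8  -0.16  0.73] [-0.01   0.024 -0.016] [0.194 0.215] 0.6262240625834328
(4354, array([497.9, 172.5]), array([58.6, 25.2]), 89.8, np.float64(135.7))
587442
```

Emit:
{"op": "servo_tool", "data": {"targets": "0 0 0 -7;0 0 0 -14;0 0 0 -21;0 0 0 -28;0 0 0 -35"}}

```text
time_s: 11.88
position: [498.5, 172.5, 101.4]
ee_rot: [3.142, -0.0, -2.544]
ft_force: [0.5, 0.1, -0.4]
finger_gap: 0.625
gripper_force: 0.0
```

Emit:
{"op": "servo_tool", "data": {"targets": "0 0 0 -7;0 0 0 -14;0 0 0 -21;0 0 0 -28;0 0 0 -35"}}

```text
time_s: 12.3
position: [498.5, 172.5, 101.4]
ee_rot: [3.142, 0.0, -1.933]
ft_force: [0.4, -0.3, -0.7]
finger_gap: 0.625
gripper_force: 0.0
```

Emit:
{"op": "servo_tool", "data": {"targets": "0 0 0 -7;0 0 0 -14;0 0 0 -21;0 0 0 -28;0 0 0 -35"}}

```text
time_s: 12.72
position: [498.5, 172.5, 101.4]
ee_rot: [3.142, 0.0, -1.323]
ft_force: [0.2, 0.7, -0.7]
finger_gap: 0.627
gripper_force: 0.0
```

Emit:
{"op": "servo_tool", "data": {"targets": "0 0 0 -7;0 0 0 -14;0 0 0 -21;0 0 0 -28;0 0 0 -35"}}

```text
time_s: 13.13
position: [498.5, 172.5, 101.4]
ee_rot: [3.142, -0.0, -0.712]
ft_force: [-0.6, -0.4, 0.3]
finger_gap: 0.626
gripper_force: 0.0
```

Emit:
{"op": "servo_tool", "data": {"targets": "0 0 0 -7;0 0 0 -14;0 0 0 -21;0 0 0 -28;0 0 0 -35"}}

```text
time_s: 13.55
position: [498.5, 172.4, 101.4]
ee_rot: [3.142, 0.0, -0.101]
ft_force: [0.2, 0.7, 0.5]
finger_gap: 0.631
gripper_force: 0.0
```

Emit:
{"op": "servo_tool", "data": {"targets": "0 0 0 -5;0 0 0 -5;0 0 0 -5"}}

```text
time_s: 13.8
position: [498.5, 172.5, 101.4]
ee_rot: [3.142, 0.0, -0.021]
ft_force: [-0.0, 0.0, 0.7]
finger_gap: 0.625
gripper_force: 0.0
```

Emit:
{"op": "servo_tool", "data": {"targets": "0 0 0 0;0 0 0 0;0 0 0 0;0 0 0 0;0 0 0 0", "claw": -1, "newtons": 25}}

```text
time_s: 14.22
position: [498.5, 172.4, 101.5]
ee_rot: [3.142, -0.0, -0.018]
ft_force: [-0.6, -0.2, 1.7]
finger_gap: 0.278
gripper_force: 31.3
```

```bash
python3 st.py
```

```text
14.22 [498.48 172.39 101.46] [180.    -0.    -1.01] [-0.62 -0.21  1.74] [-0.2    0.077  0.013] [ 0.194 -2.93 ] 0.27797595437039324
```

Emit:
{"op": "servo_tool", "data": {"targets": "0 0 0 7;0 0 0 14;0 0 0 21;0 0 0 28;0 0 0 35"}}

```text
time_s: 14.63
position: [498.5, 172.3, 101.5]
ee_rot: [3.141, -0.0, -0.634]
ft_force: [-0.1, -1.2, 1.0]
finger_gap: 0.274
gripper_force: 31.3
```

```bash
python3 st.py
```

```text
14.63 [498.48 172.31 101.48] [ 1.7998e+02 -1.0000e-02 -3.6340e+01] [-0.05 -1.22  0.97] [-0.372  0.191  0.086] [ 0.194 -2.313] 0.27351706870537446
```

Emit:
{"op": "servo_tool", "data": {"targets": "0 0 0 7;0 0 0 14;0 0 0 21;0 0 0 28;0 0 0 35"}}

```text
time_s: 15.05
position: [498.4, 172.1, 101.5]
ee_rot: [3.141, -0.001, -1.245]
ft_force: [-0.7, -1.6, 2.8]
finger_gap: 0.277
gripper_force: 31.4
```

```bash
python3 st.py
```

```text
15.05 [498.35 172.1  101.46] [ 1.7998e+02 -4.0000e-02 -7.1340e+01] [-0.7  -1.63  2.8 ] [-0.569  0.282  0.078] [ 0.194 -1.702] 0.27671800868873636
```

Emit:
{"op": "servo_tool", "data": {"targets": "0 0 0 7;0 0 0 14;0 0 0 21;0 0 0 28;0 0 0 35"}}

```text
time_s: 15.47
position: [498.2, 172.0, 101.4]
ee_rot: [3.141, -0.001, -1.856]
ft_force: [-1.4, -2.8, 2.8]
finger_gap: 0.277
gripper_force: 31.6
```

Emit:
{"op": "servo_tool", "data": {"targets": "0 0 0 7;0 0 0 14;0 0 0 21;0 0 0 28;0 0 0 35"}}

```text
time_s: 15.88
position: [498.0, 172.0, 101.4]
ee_rot: [-3.141, -0.001, -2.467]
ft_force: [-1.0, -3.3, 3.9]
finger_gap: 0.276
gripper_force: 31.7
```

```bash
python3 st.py
```

```text
15.88 [497.97 171.97 101.45] [-1.7998e+02 -8.0000e-02 -1.4135e+02] [-1.02 -3.33  3.93] [-0.709  0.63   0.096] [ 0.194 -0.48 ] 0.2762304026399556
```

Emit:
{"op": "servo_tool", "data": {"targets": "0 0 0 7;0 0 0 14;0 0 0 21;0 0 0 28;0 0 0 35"}}

```text
time_s: 16.3
position: [497.7, 172.1, 101.4]
ee_rot: [-3.141, -0.001, -3.078]
ft_force: [-3.1, -1.6, 5.4]
finger_gap: 0.278
gripper_force: 31.8
```

Emit:
{"op": "servo_tool", "data": {"targets": "0 0 0 7;0 0 0 14;0 0 0 21;0 0 0 28;0 0 0 35"}}

```text
time_s: 16.72
position: [497.6, 172.3, 101.4]
ee_rot: [-3.14, -0.001, 2.595]
ft_force: [-3.9, -0.7, 4.1]
finger_gap: 0.276
gripper_force: 31.8
```

Emit:
{"op": "servo_tool", "data": {"targets": "0 0 0 7;0 0 0 14;0 0 0 21;0 0 0 28;0 0 0 35"}}

```text
time_s: 17.13
position: [497.7, 172.5, 101.4]
ee_rot: [-3.14, -0.001, 1.984]
ft_force: [-3.3, 0.0, 4.0]
finger_gap: 0.276
gripper_force: 31.8
```

Emit:
{"op": "servo_tool", "data": {"targets": "0 0 0 7;0 0 0 14;0 0 0 21;0 0 0 28;0 0 0 33"}}

```text
time_s: 17.55
position: [497.9, 172.7, 101.4]
ee_rot: [-3.141, -0.0, 1.408]
ft_force: [-3.4, 1.1, 3.0]
finger_gap: 0.278
gripper_force: 31.7
```

```bash
python3 st.py
```

```text
17.55 [497.89 172.68 101.44] [-1.7994e+02 -2.0000e-02  8.0650e+01] [-3.36  1.08  2.99] [0.197 0.671 0.001] [0.195 1.929] 0.27833016641307123
```

Emit:
{"op": "servo_tool", "data": {"targets": "0 0 0 5;0 0 0 10;0 0 0 15"}}

```text
time_s: 17.8
position: [498.0, 172.7, 101.5]
ee_rot: [-3.141, -0.0, 1.148]
ft_force: [-2.1, 0.5, 2.6]
finger_gap: 0.276
gripper_force: 31.6
```

```bash
python3 st.py
```

```text
17.8 [497.98 172.72 101.46] [-1.7994e+02 -1.0000e-02  6.5780e+01] [-2.08  0.53  2.65] [0.228 0.596 0.017] [0.195 2.188] 0.2758803615266609
```

Emit:
{"op": "servo_tool", "data": {"targets": "0 0 0 3;0 0 0 6;0 0 0 9"}}

```text
time_s: 18.05
position: [498.0, 172.7, 101.4]
ee_rot: [-3.141, -0.0, 0.993]
ft_force: [-1.5, 0.1, 3.1]
finger_gap: 0.277
gripper_force: 31.5
```

```bash
python3 st.py
```

```text
18.05 [498.04 172.72 101.43] [-179.95   -0.     56.87] [-1.47  0.15  3.09] [0.242 0.538 0.065] [0.195 2.344] 0.27674768544269307
```

Emit:
{"op": "servo_tool", "data": {"targets": "0 0 0 2;0 0 0 4"}}

```text
time_s: 18.22
position: [498.1, 172.7, 101.4]
ee_rot: [-3.141, -0.0, 0.924]
ft_force: [-1.1, 0.9, 3.5]
finger_gap: 0.28
gripper_force: 31.5
```

```bash
python3 st.py
```

```text
18.22 [498.07 172.72 101.44] [-179.95   -0.     52.92] [-1.14  0.9   3.5 ] [0.23  0.5   0.084] [0.195 2.413] 0.28000092975798224
```

Emit:
{"op": "servo_tool", "data": {"targets": "0 0 0 1.5;0 0 0 3"}}

```text
time_s: 18.38
position: [498.1, 172.7, 101.5]
ee_rot: [-3.141, -0.0, 0.872]
ft_force: [-1.6, 1.4, 3.1]
finger_gap: 0.274
gripper_force: 31.5
```

```bash
python3 st.py
```

```text
18.38 [498.12 172.71 101.47] [-179.95   -0.     49.94] [-1.58  1.39  3.05] [0.287 0.395 0.076] [0.195 2.465] 0.2740991340100963
```

Emit:
{"op": "servo_tool", "data": {"targets": "0 0 0 1.5;0 0 0 3"}}

```text
time_s: 18.55
position: [498.1, 172.7, 101.5]
ee_rot: [-3.141, 0.0, 0.819]
ft_force: [-1.3, 0.5, 2.3]
finger_gap: 0.274
gripper_force: 31.5
```

```bash
python3 st.py
```

```text
18.55 [498.13 172.72 101.46] [-179.96    0.     46.95] [-1.27  0.48  2.33] [0.253 0.449 0.056] [0.195 2.517] 0.27442952070403814
```

Emit:
{"op": "servo_tool", "data": {"targets": "0 0 0 1.5;0 0 0 3"}}

```text
time_s: 18.72
position: [498.2, 172.7, 101.5]
ee_rot: [-3.141, 0.0, 0.767]
ft_force: [-1.7, 1.2, 2.9]
finger_gap: 0.274
gripper_force: 31.5
```

```bash
python3 st.py
```

```text
18.72 [498.15 172.72 101.45] [-179.96    0.     43.94] [-1.69  1.16  2.95] [0.187 0.373 0.067] [0.195 2.569] 0.27408455772823936
```

315° so far, and the torque is still plain friction.

Emit:
{"op": "servo_tool", "data": {"targets": "0 0 0 1.5;0 0 0 3"}}

```text
time_s: 18.88
position: [498.2, 172.7, 101.5]
ee_rot: [-3.141, 0.0, 0.715]
ft_force: [-1.3, 0.5, 2.7]
finger_gap: 0.277
gripper_force: 31.5
```

```bash
python3 st.py
```

```text
18.88 [498.18 172.7  101.45] [-179.96    0.     40.94] [-1.33  0.53  2.68] [0.21  0.356 0.063] [0.195 2.622] 0.2765426396892739
```

Emit:
{"op": "servo_tool", "data": {"targets": "0 0 0 1.5;0 0 0 3"}}

```text
time_s: 19.05
position: [498.2, 172.7, 101.5]
ee_rot: [-3.141, 0.0, 0.662]
ft_force: [-1.1, -0.2, 3.1]
finger_gap: 0.276
gripper_force: 31.5
```

```bash
python3 st.py
```

```text
19.05 [498.19 172.71 101.46] [-179.96    0.     37.94] [-1.08 -0.22  3.09] [0.192 0.353 0.076] [0.195 2.674] 0.27605118815630664
```

Emit:
{"op": "servo_tool", "data": {"targets": "0 0 0 1.5;0 0 0 3"}}

```text
time_s: 19.22
position: [498.2, 172.7, 101.5]
ee_rot: [-3.141, 0.0, 0.61]
ft_force: [-2.0, 0.7, 1.7]
finger_gap: 0.277
gripper_force: 31.5
```

```bash
python3 st.py
```

```text
19.22 [498.23 172.71 101.47] [-179.96    0.     34.95] [-2.02  0.67  1.73] [0.201 0.343 0.065] [0.195 2.726] 0.2766521495206164
```

Emit:
{"op": "servo_tool", "data": {"targets": "0 0 0 1.5;0 0 0 3"}}

```text
time_s: 19.38
position: [498.3, 172.7, 101.5]
ee_rot: [-3.141, 0.0, 0.558]
ft_force: [-0.2, 0.2, 1.5]
finger_gap: 0.278
gripper_force: 31.4
```

```bash
python3 st.py
```

```text
19.38 [498.25 172.67 101.47] [-179.97    0.     31.95] [-0.25  0.23  1.54] [0.133 0.36  0.113] [0.195 2.779] 0.27801723685895596
```

Emit:
{"op": "servo_tool", "data": {"targets": "0 0 0 1.5;0 0 0 3"}}

```text
time_s: 19.55
position: [498.3, 172.7, 101.5]
ee_rot: [-3.141, 0.0, 0.505]
ft_force: [-0.5, 0.3, 2.4]
finger_gap: 0.276
gripper_force: 31.4
```

```bash
python3 st.py
```

```text
19.55 [498.27 172.68 101.47] [-179.97    0.     28.94] [-0.48  0.27  2.39] [0.124 0.328 0.041] [0.195 2.831] 0.27638628362999507
```

Emit:
{"op": "servo_tool", "data": {"targets": "0 0 0 1.5;0 0 0 3"}}

```text
time_s: 19.72
position: [498.3, 172.7, 101.4]
ee_rot: [-3.141, 0.0, 0.453]
ft_force: [-1.6, 0.8, 1.3]
finger_gap: 0.276
gripper_force: 31.5
```

```bash
python3 st.py
```

```text
19.72 [498.29 172.68 101.45] [-179.97    0.     25.95] [-1.56  0.85  1.33] [0.148 0.232 0.172] [0.195 2.883] 0.2756596483380799
```

Emit:
{"op": "servo_tool", "data": {"targets": "0 0 0 0.5;0 0 0 0.5"}}

```text
time_s: 19.88
position: [498.3, 172.7, 101.4]
ee_rot: [-3.141, 0.0, 0.446]
ft_force: [-1.5, 0.4, 1.9]
finger_gap: 0.273
gripper_force: 31.5
```

```bash
python3 st.py
```

```text
19.88 [498.3  172.66 101.44] [-179.97    0.     25.54] [-1.52  0.35  1.88] [0.269 0.37  0.154] [0.195 2.891] 0.27341059951627816
```

Emit:
{"op": "servo_tool", "data": {"targets": "0 0 0 0.5;0 0 0 0.5"}}

```text
time_s: 20.05
position: [498.3, 172.6, 101.4]
ee_rot: [-3.141, 0.0, 0.437]
ft_force: [-1.6, 1.1, 3.5]
finger_gap: 0.277
gripper_force: 31.6
```

```bash
python3 st.py
```

```text
20.05 [498.34 172.62 101.44] [-179.98    0.     25.03] [-1.61  1.07  3.48] [0.341 0.417 0.202] [0.195 2.899] 0.2765428477310861
```

Emit:
{"op": "servo_tool", "data": {"targets": "0 0 0 0.8;0 0 0 0.8"}}

```text
time_s: 20.22
position: [498.4, 172.6, 101.4]
ee_rot: [-3.141, 0.0, 0.422]
ft_force: [-0.8, 2.3, 3.4]
finger_gap: 0.279
gripper_force: 31.7
```

```bash
python3 st.py
```

```text
20.22 [498.38 172.58 101.45] [-179.98    0.     24.18] [-0.79  2.34  3.36] [0.484 0.528 0.171] [0.195 2.914] 0.27911392084366454
```

Emit:
{"op": "servo_tool", "data": {"targets": "0 0 0 0;0 0 0 0.6;0 0 0 0.6", "newtons": 45}}

```text
time_s: 20.47
position: [498.4, 172.6, 101.5]
ee_rot: [-3.141, -0.0, 0.412]
ft_force: [-2.9, 2.1, 4.7]
finger_gap: 0.272
gripper_force: 46.6
```

```bash
python3 st.py
```

```text
20.47 [498.38 172.58 101.45] [-179.98   -0.     23.59] [-2.91  2.1   4.68] [0.574 0.633 0.224] [0.195 2.924] 0.2719551072370451
```

Emit:
{"op": "servo_tool", "data": {"targets": "0 0 0 0.8;0 0 0 0.8"}}

```text
time_s: 20.63
position: [498.5, 172.6, 101.5]
ee_rot: [-3.141, -0.0, 0.397]
ft_force: [-2.0, 2.0, 3.9]
finger_gap: 0.274
gripper_force: 46.6
```

```bash
python3 st.py
```

```text
20.63 [498.46 172.59 101.45] [-1.7999e+02 -1.0000e-02  2.2770e+01] [-1.99  1.98  3.89] [0.634 0.739 0.252] [0.195 2.939] 0.2738342333246454
```

The stop is confirmed: torque rises steadily to 0.25 N m against 0.07 while running. I'll ease off, release and retreat.

Emit:
{"op": "servo_tool", "data": {"targets": "0 0 0 -1;0 0 0 -2;0 0 0 -2"}}

```text
time_s: 20.88
position: [498.4, 172.6, 101.4]
ee_rot: [-3.141, 0.0, 0.435]
ft_force: [-2.2, 2.8, 4.6]
finger_gap: 0.273
gripper_force: 46.6
```

Emit:
{"op": "servo_tool", "data": {"targets": "0 0 0 0;0 0 0 0;0 0 0 0;0 0 0 0;0 0 0 0", "claw": 0.3}}

```text
time_s: 21.3
position: [498.6, 172.3, 101.3]
ee_rot: [3.141, 0.0, 0.433]
ft_force: [-0.1, -0.6, 0.5]
finger_gap: 0.649
gripper_force: 0.0
```

Emit:
{"op": "servo_tool", "data": {"targets": "0 0 -0.01 0;0 0 -0.03 0;0 0 -0.06 0;0 0 -0.09 0;0 0 -0.12 0"}}

```text
time_s: 21.72
position: [498.2, 172.4, 223.5]
ee_rot: [3.141, -0.0, 0.433]
ft_force: [1.2, 0.3, 0.5]
finger_gap: 0.65
gripper_force: 0.0
```

Emit:
{"op": "servo_tool", "data": {"targets": "-0.03 0 0 0;-0.06 0 0 0;-0.08 0 0 0;-0.08 0 0 0;-0.08 0 0 0"}}

```text
time_s: 22.13
position: [425.8, 138.7, 222.5]
ee_rot: [3.141, -0.001, 0.433]
ft_force: [1.5, 0.2, 0.4]
finger_gap: 0.65
gripper_force: 0.0
```

Run:
```python
from h import *
import st
p=cams.camera("wrist");P=cloud(p);save(p,"end.png")
print(rect(P,(498.5,172.4),30,126,150))
p=cams.camera("top");P=cloud(p)
print("small",rect(P,(478,-161),30,110,135))
```

```text
22.13 [425.77 138.67 222.45] [ 1.7997e+02 -9.0000e-02  2.4810e+01] [1.46 0.18 0.36] [ 0.034 -0.016 -0.057] [0.151 2.86 ] 0.6501172467292394
(1127, array([497.9, 172.2]), array([24.2, 23.9]), 24.8, np.float64(135.7))
small (42, array([ 478.2, -160.4]), array([14.5, 13.6]), 0.5, np.float64(122.0))
```

View pics/end.png

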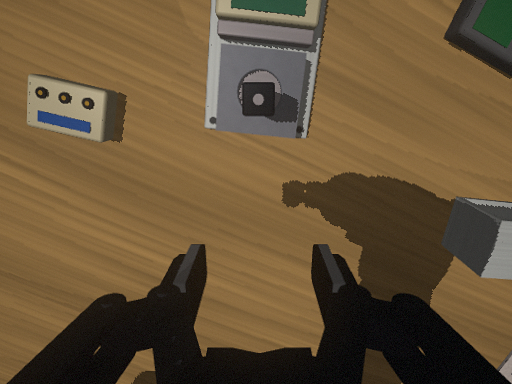

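The key stands upright in the socket at (258,98). Its top is at 135.7 mm (136 expected when home) and the gripper is clear of it.

```bash
python3 -c "
from h import *
print(arm.job_done())"
```

```text
the job is handed in; nothing more can be done
None
```

The larger key is fully home in the clamp screw, which is turned clockwise about 335° to its stop; the key is left standing, the gripper is clear, and the job was handed in at about 22 s.

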